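Restack a slip clutch: toothed disc, then eared separator plate

TASK

Rebuild the reel drive's slip clutch on its block. First seat the small disc with the inward teeth fully home over the splined hub, turning it under light pressure until its teeth drop between the hub's keys; then lay the larger plate flat on top of it with its two outward ears down in the slots of the forked posts. Never force either plate, only light hand pressure, and leave the other things on the bench where they are.

Things in the scene. Friction and masses are not known exactly. Their poses are not given: they have to be found in the camera images.
- clutch_block: fixed round aluminium foot, 124 mm across, 12 mm thick; origin at the centre of its underside, z up. A shoulder 40 mm across rises to z = 24 mm; the disc rests on it. Steel hub on its axis, forked posts along its +y and -y; fingers fit past the posts on its +x and -x sides. More than 60 N between a plate and the block, or between the plates, damages them.
- hub_seat (a point): point on the hub axis at shoulder height, 24 mm above the block's underside; axes as the block's. The hub holds its angle, but that angle is not measured: the disc meshes at one unknown turn, 9 to 49 degrees counter-clockwise (from above) from the block's x axis (and every 90 degrees from there); find it by feel, it drops in within about 4 degrees of true.
- hub_top (a point): point on the hub axis at the top of its keys, 60 mm above the block's underside; axes as the block's. Hub core 23 mm across, four upright keys 10 mm wide, 31 mm across the keys; above this point a plain round pilot 20 mm across, 10 mm high, then a 6 mm cone, 12 mm across at its tip. Out of mesh the disc stops here with its underside.
- slot_left (a point): centre of the slot mouth in the forked post on the block's +y side, 47 mm from the hub axis, 60 mm above the block's underside; axes as the block's. Two uprights 8 mm wide (x) and 14 mm deep (y), slot 13 mm wide between them, open at the top and towards the hub, down to 12 mm above the block's underside.
- slot_right (a point): the same on the block's -y side
- disc_center (a point): centre of the clutch disc, half-way up its 10 mm: dark steel ring 47 mm across, bore 34 mm, four inward teeth 10 mm wide with tips on a 26 mm circle, one along its x axis. Flats for gripping, 24 mm long, face its +x and -x, 48 mm apart. 0.1 kg, lies flat on the bench. Seated on the shoulder its centre is 29 mm above the block's underside.
- separator_center (a point): centre of the separator plate, half-way up its 10 mm: bright steel ring 55 mm across, plain 40 mm bore, two ears 10 mm wide reaching 50 mm from the centre along its +y and -y. Flats for gripping, 24 mm long, face its +x and -x, 56 mm apart. 0.12 kg, lies flat. Either way round fits. Seated on the disc its centre is 39 mm above the block's underside.
- flux_bottle: amber bottle, 35 mm across, 102 mm tall, bystander; origin under its centre
- heat_tape: roll of amber film tape lying flat, 58 mm across, 16 mm high, bystander; origin under its centre
- side_cutters: blue-handled side cutters, 106 mm long, lying flat, bystander; origin under its centre
- nozzle_1: small grey hot-air nozzle standing on its collar, 40 mm tall, bystander; origin under its centre
There are look-alikes about, which are no part of the job. Of the things shaped like the part that bears disc_center, the dark steel one is meant.

How it is judged:
On the way, in this order (a step that is already met when the one before it is completed fails the run):
1. the disc is meshed with the hub and down on the shoulder (z of disc_center in the frame of clutch_block between 0.027 and 0.031 m and horizontal distance between disc_center and hub_seat below 0.004 m and angle between disc_center's own z axis and vertical below 0.06 rad), for 0.2 s.
2. the separator plate lies on the disc with its ears in the slots (all of step 1 and z of separator_center in the frame of clutch_block between 0.037 and 0.0415 m and horizontal distance between separator_center and hub_seat below 0.004 m and angle between separator_center's own z axis and vertical below 0.06 rad and angle between the y axis of separator_center and the y axis of clutch_block, either way round below 0.12 rad), for 0.2 s.
At the end, for the whole second after the job is handed in: The disc rests on the shoulder (centre 27 to 31 mm above the block's underside), the separator on it (centre 37 to 41.5 mm) with ears in the slots (within 0.12 rad of the block's y), both within 4 mm of the hub axis, tilted under 0.06 rad, released and at rest (all of step 2 and linear speed of each of clutch_disc, separator_plate below 0.02 m/s); the robot touches nothing.
It fails at once if the disc is forced against the block or hub with more than 60 N (contact force between clutch_disc and clutch_block above 60 N).
It fails at once if the separator plate is forced against the block or hub with more than 60 N (contact force between separator_plate and clutch_block above 60 N).
It fails at once if the plates are forced together with more than 60 N (contact force between separator_plate and clutch_disc above 60 N).
It fails at once if a bystander (bottle, tape, side cutters, nozzle) is moved more than 30 mm (distance of any of flux_bottle, heat_tape, side_cutters, nozzle_1 from where it was at the start of the episode above 0.03 m).
It also fails if it takes over 69 s, if anything falls off the work surface, if the arm or the gripper's body presses on something with over 40 N, if the wrist force passes 120 N, or if a joint passes its speed limit or range.

ROBOT

A 6-joint arm with a two-finger parallel gripper is mounted at the origin on a cart in front of the work surface, level with it; the furniture and walls round the work are solid. World frame = base frame: x ahead of the robot, y to its left, z up, the work surface at z = 0. Lengths are in m, angles in rad, forces in N, time in s.
With the tool pointing down it reaches from about 0.35 to 0.975 m from the base axis. Payload 17.4 kg.
Tool frame: the origin (TCP) lies midway between the tips of the shut fingers; the grasp point (between the pads) lies ctrl.tcp_to_grasp behind it (ctrl.tcp_to_grasp is the distance from the TCP to the grasp point, in m); z points along the fingers, y is the direction in which the jaws open and shut (so a half turn about z gives the same grasp; the last joint's range is limited). The gripper opens to 85 mm and grips with 20 to 120 N. Pads are 22 mm wide; open, the fingers measure 114 mm over their backs; the gripper's body (76 mm by 85 mm) begins 54 mm behind the grasp point. The pads swing forward as they close: fully open they stand 13 mm farther back than shut.
Start: joints at [-1.322, 0.116, 1.442, -0, 1.584, -0.038], TCP at [0.191, -0.647, 0.231] pointing down, gripper open.
Joint ranges: [-2.83, 2.83], [-0.83, 2.19], [0.07, 2.5], [-1.14, 4.28], [0.01, 3], [-2.97, 2.97]. Speed limits (rad/s): [1.89, 1.89, 2.22, 3.14, 3.14, 3.14].

INTERFACE

Orientations are given as a unit quaternion [x, y, z, w].
In Python, from station import ctrl gives the robot as it stands. Calls block until the motion is done:
- ctrl.reach(position, orientation): joint-space move of the TCP to a pose.
- ctrl.servo_line(position, rot=None, vel=0.15, stop_force=None): straight line of the TCP; rot=None keeps the orientation; vel is the mean speed in m/s. With stop_force (N) it stops when the force on the tool has changed by that much, and returns True; else False.
- ctrl.goto_joints(angles): joint-space move.
- ctrl.let_go() and ctrl.grasp(grip_force=None): open the fingers fully, or close them until they stop; grip_force is the grip in N (None keeps the last).
- ctrl.pause(seconds).
- ctrl.solve_ik(position, orientation): joint angles nearest the present ones, or None.
- ctrl.observe(): the state.
- ctrl.capture(name): name is "side" or "top"; returns the picture (384x512x3 uint8, red, green, blue); there is no depth.
- ctrl.get_calibration(name): a dict with "mtx" (3x3 intrinsics, pixels), "view" (4x4, takes a point from world to camera coordinates). Camera axes: x right, y up, looking along -z (the intrinsics and any distortion apply to the point x, -y, -z); pixel columns grow to the right and rows downward; lengths in m; the calibration is good to about 2 mm. A picture is of the moment at which its call begins. get_calibration takes no time and is no camera call.
A pose or a line that the arm cannot do raises ctrl.MotionError and nothing moves.
- ctrl.hand_in(): hands the job in, once; it reports no verdict.
The state is a dict: "t": time; "joint_pos": joint angles; "joint_velocities": joint speeds; "joint_torque": joint torques, N m; "tool_pos": TCP position; "tcp_rot": TCP orientation; "wrist_force": force on the tool from outside, world axes, zero at the start; "wrist_torque": the same for the moment, N m; "gripper_width": finger opening in m.
Only numpy, scipy, OpenCV 4.12 (cv2) and the standard library are available. Lean on these libraries where they do the work, as an engineer would, in place of code of your own. Each camera call takes 0.05 s, during which the arm holds its last target.

## Working session

There is one attempt and no reset: what is moved stays moved. The work goes in short steps, each a Python script; the robot and the scene stay as the last script left them, time stands still between calls to the robot, and variables do not carry over. Pictures are saved under pics/ and viewed, and the job is handed in when it is done.

```bash
ls; mkdir -p pics; python3 - <<'E'
from station import ctrl
import cv2,numpy as np
np.set_printoptions(precision=4,suppress=True)
s=ctrl.observe();print(s['t'],s['tool_pos'],s['tcp_rot'],s['gripper_width'],ctrl.tcp_to_grasp)
for n in('top','side'):
    im=ctrl.capture(n);cv2.imwrite(f'pics/{n}0.png',im[:,:,::-1]);c=ctrl.get_calibration(n);print(n,c)
E
```

```text
pics
0.0 [ 0.1909 -0.6473  0.2306] [ 0.9897  0.1429 -0.0001 -0.0006] 0.08556706503853907 0.0187
top {'mtx': array([[349.7214,   0.    , 258.6349],
       [  0.    , 349.7214, 192.8543],
       [  0.    ,   0.    ,   1.    ]]), 'view': array([[-0.0117, -0.9996,  0.0261, -0.0062],
       [ 0.9843, -0.0069,  0.1765, -0.5406],
       [-0.1763,  0.0277,  0.984 , -0.8089],
       [ 0.    ,  0.    ,  0.    ,  1.    ]])}
side {'mtx': array([[362.8932,   0.    , 257.1763],
       [  0.    , 362.8932, 188.5201],
       [  0.    ,   0.    ,   1.    ]]), 'view': array([[-0.9994,  0.034 ,  0.0015,  0.5641],
       [-0.0104, -0.3469,  0.9378, -0.0716],
       [ 0.0324,  0.9373,  0.3471, -0.9099],
       [ 0.    ,  0.    ,  0.    ,  1.    ]])}
```

View pics/top0.png

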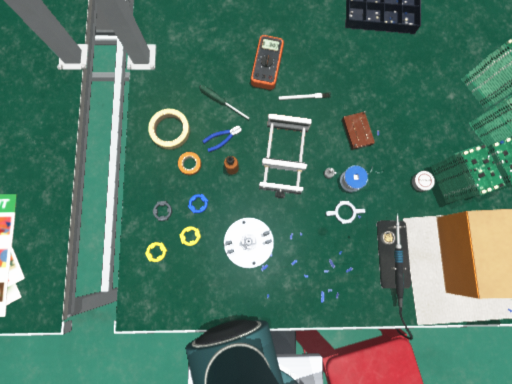

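View pics/side0.png

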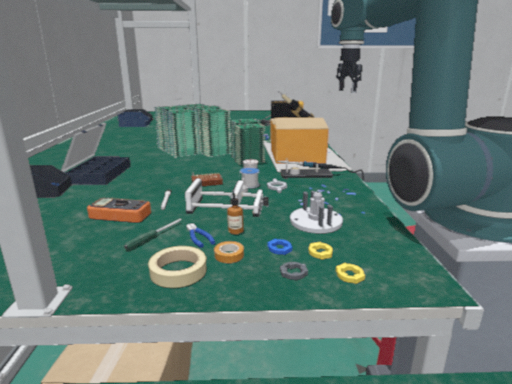

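```bash
python3 - <<'E'
import cv2,numpy as np
im=cv2.imread('pics/top0.png')
a=cv2.resize(im[190:270,140:220],(400,400),interpolation=cv2.INTER_CUBIC)
b=cv2.resize(im[210:275,215:280],(400,400),interpolation=cv2.INTER_CUBIC)
c=cv2.resize(im[190:235,320:375],(489,400),interpolation=cv2.INTER_CUBIC)[:, :]
cv2.imwrite('pics/crop1.png',np.hstack([a,b])); 
s=cv2.imread('pics/side0.png')
d=cv2.resize(s[180:290,270:370],(364,400),interpolation=cv2.INTER_CUBIC)
cv2.imwrite('pics/crop2.png',np.hstack([c[:,:430],d]))
E
```

```text
(no output)
```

View pics/crop1.png

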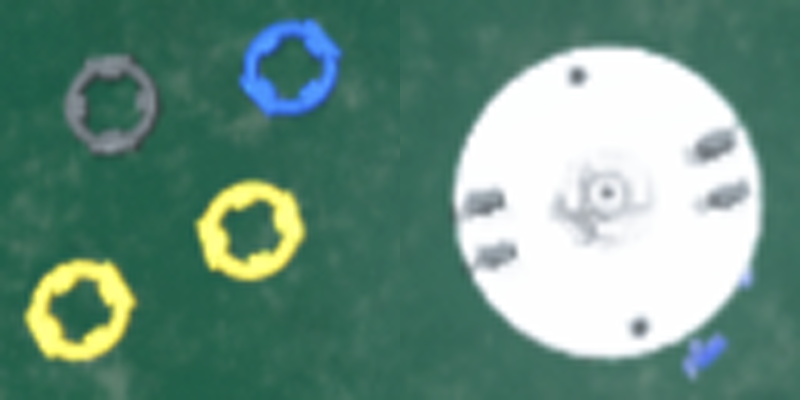

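View pics/crop2.png

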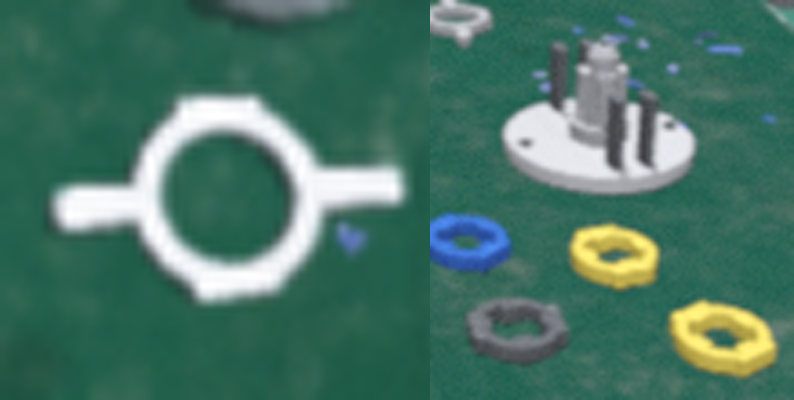

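Candidates shaped like the disc (top view): dark grey (162,211), blue (198,203), yellow (190,236) and yellow (156,252). The dark grey one is the dark steel disc, and the enlarged crop confirms four inward teeth with flats at image top and bottom. The separator is at (345,212) and the block at (248,243). Next I'll fit the poses by rendering silhouettes.

```bash
cat > h.py <<'E'
import cv2,numpy as np
from scipy.optimize import minimize
from scipy.spatial.transform import Rotation as R
from station import ctrl
np.set_printoptions(precision=4,suppress=True)
CAL={n:ctrl.get_calibration(n) for n in('top','side')}
def proj(n,P):
    c=CAL[n];P=np.atleast_2d(P);q=P@c['view'][:3,:3].T+c['view'][:3,3]
    q=q*[1,-1,-1];u=q@c['mtx'].T;return u[:,:2]/u[:,2:]
def ray(n,px,z):
    c=CAL[n];M=c['view'][:3,:3];o=-M.T@c['view'][:3,3]
    d=np.linalg.solve(c['mtx'],[px[0],px[1],1])*[1,-1,-1];d=M.T@d
    return o+d*(z-o[2])/d[2]
SS=8
def circ(r,n=72):
    a=np.arange(n)*2*np.pi/n;return np.c_[r*np.cos(a),r*np.sin(a)]
def box(x0,x1,y0,y1): return np.array([[x0,y0],[x1,y0],[x1,y1],[x0,y1]])
def rmask(n,win,solids,holes,pose,z0,h):
    # solids: list of convex 2D polys ; holes: list of 'plus/minus'
    x,y,a=pose;c,s=np.cos(a),np.sin(a);Rm=np.array([[c,-s],[s,c]])
    r0,r1,c0,c1=win;W,H=(c1-c0)*SS,(r1-r0)*SS
    def pr(p,z):
        w=p@Rm.T+[x,y];return ((proj(n,np.c_[w,np.full(len(w),z)])-[c0-.5,r0-.5])*SS*16-8).round().astype(np.int32)
    m=np.zeros((H,W),np.uint8)
    for p in solids:
        hull=cv2.convexHull(np.vstack([pr(p,z0),pr(p,z0+h)]))
        cv2.fillConvexPoly(m,hull,255,shift=4)
    if holes:
        # hole visible = open at top and bottom
        hm=[]
        for z in(z0,z0+h):
            k=np.zeros((H,W),np.uint8)
            cv2.fillConvexPoly(k,pr(holes[0],z),255,shift=4)
            for p in holes[1:]: cv2.fillConvexPoly(k,pr(p,z),0,shift=4)
            hm.append(k)
        m[(hm[0]>0)&(hm[1]>0)]=0
    return cv2.resize(m,(c1-c0,r1-r0),interpolation=cv2.INTER_AREA)/255.
def rot(p,k):
    a=k*np.pi/2;return p@np.array([[np.cos(a),np.sin(a)],[-np.sin(a),np.cos(a)]])
D_S=[circ(.0235),box(-.024,.024,-.012,.012)]
D_H=[circ(.017)]+[rot(box(.013,.018,-.005,.005),k) for k in range(4)]
S_S=[circ(.0275),box(-.028,.028,-.012,.012),box(-.005,.005,-.05,.05)]
S_H=[circ(.020)]
def greenness(im):
    f=im.astype(float);return f
def softmask(im,fg,bg):
    d=np.array(fg,float)-np.array(bg);return np.clip(((im.astype(float)-bg)@d)/(d@d),0,1)
def fit(n,img,win,S,H,p0,z0=0,h=.01,fa=(0,),w=None):
    best=None
    for a in fa:
        f=lambda p:((rmask(n,win,S,H,[p[0]/1e3,p[1]/1e3,p[2]/50],z0,h)-img)**2).sum()
        q=np.array([p0[0]*1e3,p0[1]*1e3,a*50])
        r=minimize(f,q,method='Nelder-Mead',options=dict(initial_simplex=q+np.array([[0,0,0],[4,0,0],[0,4,0],[0,0,8]]),xatol=.02,fatol=1e-3,maxiter=250))
        if best is None or r.fun<best[0]: best=(r.fun,r.x/[1e3,1e3,50])
    return best
def down(yaw): # tool z down, tool y (jaw) along world direction yaw
    y=np.array([np.cos(yaw),np.sin(yaw),0]);z=np.array([0,0,-1.]);x=np.cross(y,z)
    return R.from_matrix(np.c_[x,y,z]).as_quat()
E
python3 - <<'E'
from h import *
im=cv2.imread('pics/top0.png')[:,:,::-1];si=cv2.imread('pics/side0.png')[:,:,::-1]
for name,px,S,H,fa in(('disc',(162,211),D_S,D_H,np.radians([-45,-22,0,22,45,67,90])),('sep',(345,212),S_S,S_H,np.radians([-20,0,20]))):
    p0=ray('top',px,.005)
    for n,I in(('top',im),('side',si)):
        u=proj(n,p0)[0].astype(int);m=24 if name=='disc' else 26
        win=(u[1]-m,u[1]+m,u[0]-m,u[0]+m);c=I[win[0]:win[1],win[2]:win[3]].astype(float)
        # saturation-like: green excess
        g=c[...,1]-c[...,0]
        bg=np.median(g[:, :4]);soft=np.clip((bg-g)/(bg-3),0,1)
        if n=='side':soft=np.clip(soft,0,1)
        f,p=fit(n,soft,win,S,H,p0[:2],fa=fa)
        print(name,n,f,p[:2],np.degrees(p[2]))
        mm=rmask(n,win,S,H,p,0,.01)
        cv2.imwrite(f'pics/fit_{name}_{n}.png',cv2.resize(np.hstack([soft*255,mm*255,abs(soft-mm)*255]).astype(np.uint8),None,fx=5,fy=5,interpolation=0))
# block
g=im[210:275,215:280].astype(float);
E
python3 -c "
import cv2,numpy as np
a=[cv2.imread(f'pics/fit_{n}_{c}.png') for n in('disc','sep') for c in('top','side')]
a=[cv2.resize(x,(396,132)) for x in a]
cv2.imwrite('pics/fits.png',np.vstack([np.hstack(a[:2]),np.hstack(a[2:])]))"
```

```text
disc top 51.58890262747867 [0.5045 0.2327] 4.720215599500113
disc side 134.74371784065755 [0.5048 0.2297] 6.980369890385508
sep top 87.1698654265628 [ 0.4972 -0.2333] 3.7038442240464735
sep side nan [ 0.4967 -0.2338] -19.999999999999996<stdin>:10: RuntimeWarning: divide by zero encountered in divide
<stdin>:10: RuntimeWarning: invalid value encountered in divide
<stdin>:15: RuntimeWarning: invalid value encountered in cast
```

View pics/fits.png

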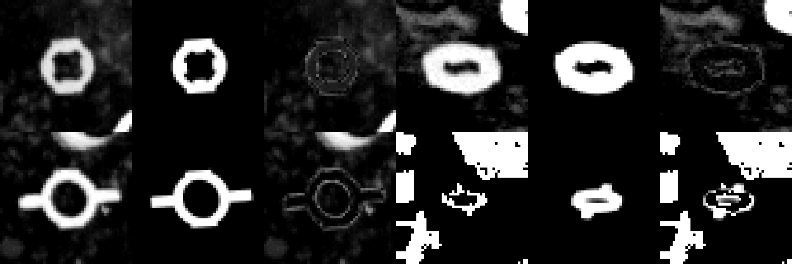

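```bash
cat > blk.py <<'E'
from h import *
im=cv2.imread('pics/top0.png')[:,:,::-1];si=cv2.imread('pics/side0.png')[:,:,::-1]
p0=ray('top',(248,243),.012)
win=(212,274,218,280)
c=im[win[0]:win[1],win[2]:win[3]].astype(float);g=c[...,1]-c[...,0];bg=np.median(g[:,:3]);soft=np.clip((bg-g)/(bg-3),0,1)
f,p=fit('top',soft,win,[circ(.062)],None,p0[:2],0,.012);print('foot top',f,p[:2])
u=proj('side',[*p[:2],.006])[0].astype(int);print(u)
# posts: dark pixels on top; fit yaw/xy from dark pixel mask with extruded posts
lum=c.mean(2);print(lum.max(),np.percentile(lum[20:40,20:40],[5,50,95]))
dark=np.clip((200-lum)/120,0,1)*(cv2.erode((soft>.7).astype(np.uint8),np.ones((5,5)))>0)
# close small: fill all holes mask
m=(soft>.5).astype(np.uint8);cs,_=cv2.findContours(m,0,2);fm=np.zeros_like(m);cv2.drawContours(fm,[max(cs,key=cv2.contourArea)],-1,1,-1)
fm=cv2.erode(fm,np.ones((3,3)));dark=np.clip((215-lum)/110,0,1)*fm
posts=[box(sx*6.5e-3,sx*14.5e-3,sy*.040,sy*.054) for sx in(-1,1) for sy in(-1,1)]
big=circ(.03)
def f(q,full=False):
    pose=[q[0]/1e3,q[1]/1e3,q[2]/50]
    r=rmask('top',win,posts,None,pose,.012,.048)
    core=rmask('top',win,[big],None,[*p[:2],0],.012,.064)
    w=(core<.5)
    return (r,dark,w) if full else (((r-dark)**2)*w).sum()
best=None
for a in np.radians([8,14,20]):
    q=np.array([p[0]*1e3,p[1]*1e3,a*50]);r=minimize(f,q,method='Nelder-Mead',options=dict(initial_simplex=q+np.array([[0,0,0],[3,0,0],[0,3,0],[0,0,6]]),maxiter=250))
    print(r.fun,r.x[:2],np.degrees(r.x[2]/50))
    if best is None or r.fun<best.fun:best=r
r,d,w=f(best.x,True)
print('tip px',proj('top',[*p[:2],.076]),'hubtip')
cv2.imwrite('pics/fit_b.png',cv2.resize(np.hstack([c.mean(2),d*255,r*255,abs(r-d)*255*w]).astype(np.uint8),None,fx=3,fy=3,interpolation=0))
E
python3 blk.py
```

```text
foot top 34.3196030973664 [0.4225 0.015 ]
[315 219]
254.33333333333334 [196.9833 250.     254.3333]
42.82397844439996 [421.585   15.3807] 13.60415631982493
42.87475891345032 [421.4222  15.1206] 13.624753154625635
43.02533177004394 [421.3588  15.9945] 13.514262335748231
tip px [[248.1746 241.0762]] hubtip
```

```bash
python3 - <<'E'
from h import *
im=cv2.imread('pics/top0.png');c=im[222:262,228:268]
cv2.imwrite('pics/hub.png',cv2.resize(cv2.convertScaleAbs(c,alpha=1),None,fx=14,fy=14,interpolation=cv2.INTER_CUBIC))
E
```

```text
(no output)
```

View pics/fit_b.png

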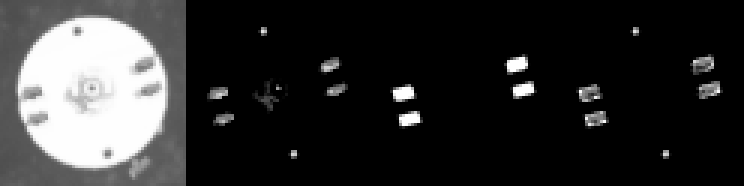

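View pics/hub.png

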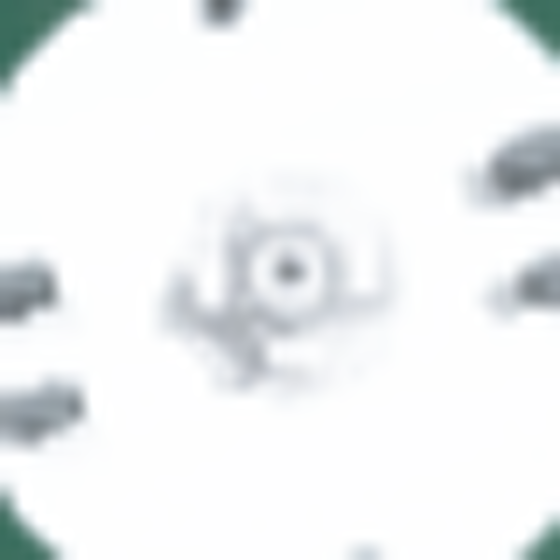

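Both parts fit well. The disc is at (504.5, 232.7) mm with yaw 4.7°, the separator at (497.2, −233.3) mm with yaw 3.7°, and the block at (422.3, 15.1) mm with yaw 13.6°. The predicted hub tip pixel (248.2, 241.1) matches the observed (248.1, 240.8). Now I'll grasp the disc.

```bash
python3 - <<'E'
from h import *
d=[.5045,.2327];q=down(np.radians(4.7))
ctrl.reach([*d,.12],q);print(ctrl.observe()['t'])
ctrl.servo_line([*d,.0005],vel=.12,stop_force=15);print(ctrl.observe()['t'],ctrl.observe()['tool_pos'])
ctrl.grasp(40);s=ctrl.observe();print(s['t'],s['gripper_width'],s['wrist_force'])
ctrl.servo_line([*d,.10],vel=.15)
s=ctrl.observe();print(s['t'],s['gripper_width'],s['tool_pos'],s['wrist_force'])
B=np.array([.4223,.0151])
ctrl.reach([*B,.115],down(np.radians(13.6+12)))
s=ctrl.observe();print(s['t'],s['gripper_width'],s['tool_pos'],s['wrist_force'],s['wrist_torque'])
for n in('top','side'):cv2.imwrite(f'pics/{n}1.png',ctrl.capture(n)[:,:,::-1])
a=cv2.imread('pics/top1.png')[190:290,200:300];b=cv2.imread('pics/side1.png')[130:240,265:375]
cv2.imwrite('pics/c1.png',np.hstack([cv2.resize(a,(400,400),interpolation=2),cv2.resize(b,(400,400),interpolation=2)]))
E
```

```text
3.3833
4.5333 [0.505  0.2329 0.0013]
5.0 0.046691258451611276 [-0.8163 -0.812   6.1066]
5.8167 0.04661792851019988 [0.5041 0.2325 0.0989] [ 0.1995  0.2145 -1.8161]
6.7417 0.04645046733818371 [0.4225 0.0155 0.1147] [-0.8372 -0.7911 -1.5297] [ 0.0423  0.0463 -0.0301]
```

View pics/c1.png

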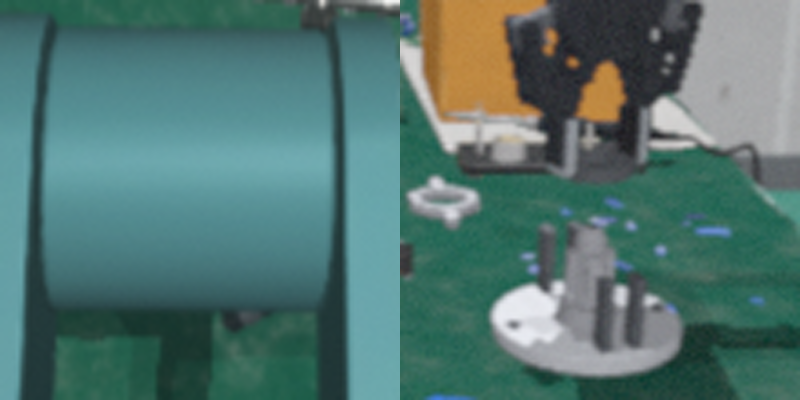

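```bash
cat > mesh.py <<'E'
from h import *
B=np.array([.4223,.0151])
def st(t=''):
    s=ctrl.observe();print(t,round(s['t'],2),s['tool_pos'],s['wrist_force'],round(s['gripper_width'],4));return s
h=ctrl.servo_line([*B,.066],vel=.06,stop_force=5);s=st(f'pre {h}')
if not h:
    for a in (12,18,24,30,36,42,48):
        if a>12: ctrl.servo_line([*B,.0645],down(np.radians(13.6+a)),vel=.02)
        h=ctrl.servo_line([*B,.054],vel=.02,stop_force=5);s=st(f'{a} {h}')
        if not h: print('MESH',a);break
        if s['t']>30:break
E
python3 mesh.py
```

```text
pre False 7.81 [0.4225 0.0151 0.0664] [-0.2542  0.1967 -1.0383] 0.0464
12 True 8.19 [0.4226 0.0151 0.061 ] [-1.7331 -0.2572  5.888 ] 0.0466
18 True 8.87 [0.4225 0.0151 0.0609] [-2.302   0.4833  7.0229] 0.0461
24 True 9.54 [0.4224 0.0151 0.0606] [-0.0081  0.8914  5.4485] 0.0465
30 False 10.57 [0.4222 0.0151 0.0539] [ 0.4768 -0.5062 -2.1412] 0.0466
MESH 30
```

```bash
python3 - <<'E'
from h import *
B=np.array([.4223,.0151])
def st(t=''):
    s=ctrl.observe();print(t,round(s['t'],2),s['tool_pos'],s['wrist_force'],round(s['gripper_width'],4));return s
h=ctrl.servo_line([*B,.029],vel=.03,stop_force=8);st(f'{h}')
if not h:
    h=ctrl.servo_line([*B,.0225],vel=.015,stop_force=6);st(f'{h}')
E
```

```text
False 11.55 [0.4223 0.0151 0.029 ] [ 0.0408 -1.5918 -2.3364] 0.0468
True 11.9 [0.4225 0.0151 0.0252] [-1.484   0.6719  6.3659] 0.0465
```

The disc met the stop at TCP z = 25.2 mm, exactly where the shoulder should be. Before releasing and moving to the separator, I'll check the jar near it for finger clearance.

```bash
python3 - <<'E'
from h import *
s0=cv2.imread('pics/side0.png')[150:200,225:300];t0=cv2.imread('pics/top0.png')[160:230,315:385]
cv2.imwrite('pics/jar.png',np.hstack([cv2.resize(t0,(390,390),interpolation=2),cv2.resize(s0,(400,390),interpolation=2)]))
for z in(0,.03,.05,.06): print(z,ray('top',(355,179),z))
print('side base ray',ray('side',(250,187),0),ray('side',(251,170),0.05))
print(proj('top',[[.4972+.057,-.2333,.02],[.4972+.057,-.2333,.0]]))
E
```

```text
0 [ 0.5843 -0.2665  0.    ]
0.03 [ 0.5778 -0.2571  0.03  ]
0.05 [ 0.5734 -0.2508  0.05  ]
0.06 [ 0.5712 -0.2477  0.06  ]
side base ray [ 0.5784 -0.2373  0.    ] [ 0.5748 -0.2519  0.05  ]
[[345.162  188.9229]
 [343.0975 190.3599]]
```

View pics/jar.png

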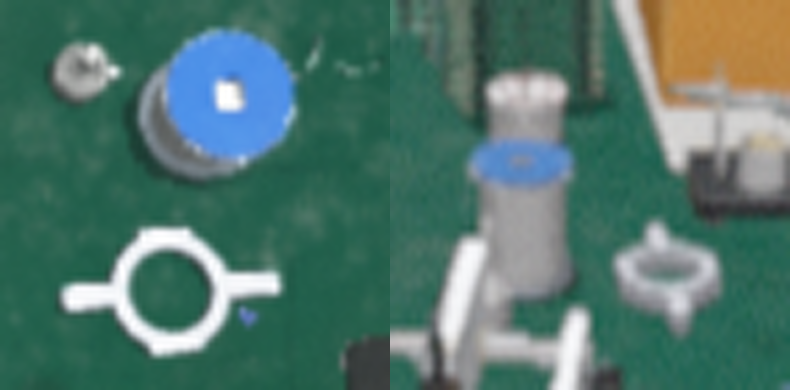

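```bash
python3 - <<'E'
from h import *
t=(356,176.9);s=(249.4,170.4)
for z in np.arange(.03,.08,.005): print(round(z,3),ray('top',t,z)[:2],ray('side',s,z)[:2])
im=cv2.imread('pics/top0.png').astype(int);m=((im[...,0]-im[...,2]>60)).astype(np.uint8)
m[:, :330]=0;m[:160]=0;m[200:]=0;m[:,390:]=0
ys,xs=np.nonzero(m);print(xs.min(),xs.max(),ys.min(),ys.max(),xs.mean(),ys.mean())
def st(t=''):
    s=ctrl.observe();print(t,round(s['t'],2),s['tool_pos'],s['wrist_force'],round(s['gripper_width'],4));return s
ctrl.let_go();st()
B=[.4223,.0151]
ctrl.servo_line([*B,.17],vel=.25);st()
E
```

```text
0.03 [ 0.5832 -0.26  ] [ 0.579  -0.3116]
0.035 [ 0.5821 -0.2584] [ 0.5792 -0.2957]
0.04 [ 0.581  -0.2568] [ 0.5794 -0.2798]
0.045 [ 0.5799 -0.2552] [ 0.5796 -0.2638]
0.05 [ 0.5787 -0.2536] [ 0.5798 -0.2479]
0.055 [ 0.5776 -0.2521] [ 0.58  -0.232]
0.06 [ 0.5765 -0.2505] [ 0.5802 -0.2161]
0.065 [ 0.5754 -0.2489] [ 0.5804 -0.2002]
0.07 [ 0.5742 -0.2473] [ 0.5806 -0.1843]
0.075 [ 0.5731 -0.2457] [ 0.5807 -0.1684]
345 367 165 188 355.962962962963 176.39506172839506
 12.38 [0.422  0.015  0.0246] [-0.1391 -0.0081  0.7622] 0.0854
 13.11 [0.4219 0.0151 0.1687] [-0.3705 -0.2907 -1.3061] 0.0856
```

```bash
python3 - <<'E'
from h import *
def st(t=''):
    s=ctrl.observe();print(t,round(s['t'],2),s['tool_pos'],s['wrist_force'],round(s['gripper_width'],4));return s
a=np.radians(3.7);d=np.array([.4972,-.2333])-.007*np.array([np.cos(a),np.sin(a)]);q=down(a)
ctrl.reach([*d,.12],q);st()
h=ctrl.servo_line([*d,0.0],vel=.1,stop_force=10);st(h)
for n in('top','side'):cv2.imwrite(f'pics/{n}2.png',ctrl.capture(n)[:,:,::-1])
A=cv2.imread('pics/top2.png')[205:285,210:290];b=cv2.imread('pics/side2.png')[160:260,240:360]
cv2.imwrite('pics/c2.png',np.hstack([cv2.resize(A,(330,330),interpolation=2),cv2.resize(b,(396,330),interpolation=2)]))
E
```

```text
14.13 [ 0.4902 -0.2328  0.1199] [ 0.4811  1.1801 -0.2824] 0.0854
False 15.48 [ 0.4906 -0.2339  0.0007] [-0.2891 -0.8226 -0.622 ] 0.0853
```

View pics/c2.png

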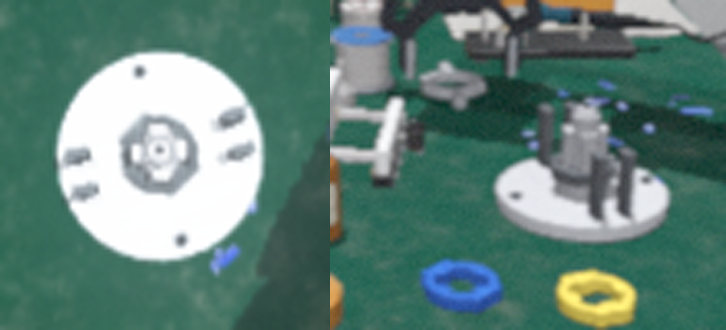

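The picture shows the disc down on the shoulder around the hub at crop (158,152), lying flat. The open fingers straddle the separator and are clear of the blue spool. I'll grasp it now.

```bash
python3 - <<'E'
from h import *
def st(t=''):
    s=ctrl.observe();print(t,round(s['t'],2),s['tool_pos'],s['wrist_force'],round(s['gripper_width'],4));return s
ctrl.grasp(40);s=st()
p=s['tool_pos']
ctrl.servo_line([p[0],p[1],.12],vel=.15);st()
B=[.4223,.0151]
ctrl.reach([*B,.125],down(np.radians(13.6)));st()
for n in('side','top'):cv2.imwrite(f'pics/{n}3.png',ctrl.capture(n)[:,:,::-1])
A=cv2.imread('pics/top3.png')[190:290,200:300];b=cv2.imread('pics/side3.png')[130:240,260:370]
cv2.imwrite('pics/c3.png',np.hstack([cv2.resize(A,(330,330),interpolation=2),cv2.resize(b,(440,330),interpolation=2)]))
E
```

```text
15.99 [ 0.4905 -0.2339  0.0007] [-1.102   0.7636  6.1655] 0.0546
 16.94 [ 0.4901 -0.2336  0.1189] [-0.3979 -0.3853 -1.7834] 0.0545
 17.95 [0.4227 0.0145 0.1249] [ 0.0924  0.2289 -1.1681] 0.054
```

View pics/c3.png

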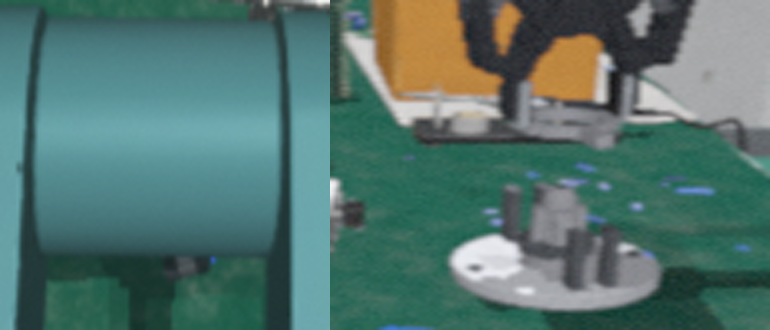

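The plate is held level, with its ear in line with the posts. Lowering gently now.

```bash
python3 - <<'E'
from h import *
B=[.4223,.0151]
def st(t=''):
    s=ctrl.observe();print(t,round(s['t'],2),s['tool_pos'],s['wrist_force'],round(s['gripper_width'],4));return s
h=ctrl.servo_line([*B,.065],vel=.06,stop_force=6);st(h)
if not h:
    h=ctrl.servo_line([*B,.052],vel=.02,stop_force=6);st(h)
if not h:
    h=ctrl.servo_line([*B,.038],vel=.03,stop_force=6);st(h)
if not h:
    h=ctrl.servo_line([*B,.031],vel=.015,stop_force=6);st(h)
E
```

```text
False 19.2 [0.4225 0.0151 0.0654] [ 0.0559  0.1846 -0.5686] 0.0544
False 20.0 [0.4223 0.0151 0.0521] [-0.1159 -0.1941 -1.6831] 0.0544
False 20.62 [0.4223 0.0151 0.038 ] [ 0.0173  0.3088 -0.5909] 0.0547
True 20.96 [0.4225 0.0151 0.0347] [-0.7439  0.4763  4.9257] 0.0539
```

Contact came at TCP z = 34.7 mm, exactly as expected. I'll release, retreat and check.

```bash
python3 - <<'E'
from h import *
B=[.4223,.0151]
def st(t=''):
    s=ctrl.observe();print(t,round(s['t'],2),s['tool_pos'],s['wrist_force'],round(s['gripper_width'],4));return s
ctrl.let_go();ctrl.servo_line([*B,.2],vel=.2)
ctrl.goto_joints([-1.322,0.116,1.442,0,1.584,-0.038]);st()
for n in('side','top'):cv2.imwrite(f'pics/{n}4.png',ctrl.capture(n)[:,:,::-1])
A=cv2.imread('pics/top4.png')[205:285,210:290];b=cv2.imread('pics/side4.png')[160:260,260:360]
cv2.imwrite('pics/c4.png',np.hstack([cv2.resize(A,(400,400),interpolation=2),cv2.resize(b,(400,400),interpolation=2)]))
d=np.abs(cv2.imread('pics/top4.png').astype(int)-cv2.imread('pics/top0.png')).max(2)>50
cs=cv2.connectedComponentsWithStats(d.astype(np.uint8));print([tuple(r) for r in cs[2][1:] if r[4]>8])
E
```

```text
24.85 [ 0.1916 -0.6469  0.2313] [ 0.884   0.5563 -0.2282] 0.0854
[(np.int32(153), np.int32(201), np.int32(18), np.int32(20), np.int32(137)), (np.int32(326), np.int32(201), np.int32(40), np.int32(23), np.int32(347)), (np.int32(240), np.int32(234), np.int32(17), np.int32(16), np.int32(83))]
```

View pics/c4.png

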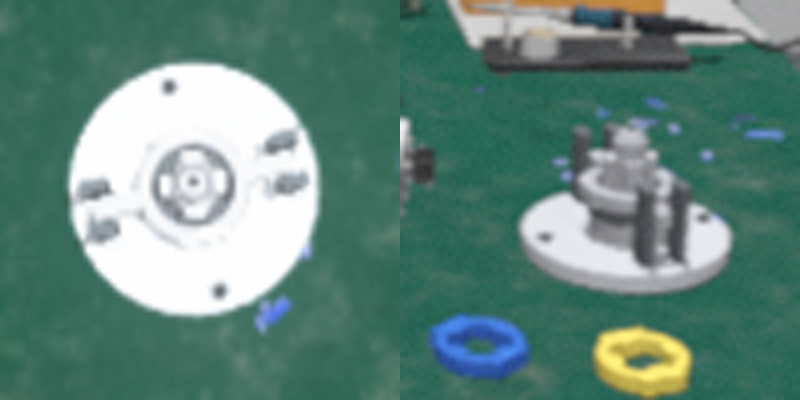

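The separator lies flat on the disc with its ears between the uprights, at crop (95,210) and (285,165). Compared with the first picture, the only changes are at the two pick-up spots and the block.

```bash
python3 -c "
from station import ctrl
ctrl.hand_in()"
```

```text
the job is handed in; nothing more can be done
```

The slip clutch is rebuilt on its block and the job is handed in, at about 25 s of the 69 s allowed. The hand-in gives no verdict.

- **Disc:** I picked the dark steel disc and tried it on the hub every 6° with touches of about 5 N. It dropped in at about 30° from the block's x axis. It came to rest at the height expected for the shoulder.
- **Separator:** It went down into the fork slots without touching anything until it met the disc, at the expected height. Contact was about 6 N.
- **Forces:** The largest vertical wrist force I read was about 7 N, so nothing came near the 60 N limit.
- **Final pictures:** Both plates lie flat and centred, with the ears in the slots. The bench looks unchanged apart from the two pick-up spots and the block, and the robot is back at its start pose touching nothing.

No check failed. The top camera was blocked by the arm whenever a plate was held over the hub, so those two moments were checked from the side view and by contact height. The gripper width also read 1–2 mm under the nominal flat spacing on both parts.

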